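# Copy a welded corner's angle to a hinged jig with a bevel gauge

## Robot

A 6-joint arm with a two-finger parallel gripper is mounted at the origin on the work surface; the furniture and walls round the work are solid. World frame = base frame: x ahead of the robot, y to its left, z up, the work surface at z = 0. Lengths are in mm, angles in rad, forces in N, time in s.
With the tool pointing down it reaches from about 350 to 775 mm from the base axis. Payload 7.3 kg.
Tool frame: the origin (TCP) lies at the very end of the fingers, on their centre line; the grasp point (between the pads) lies 19 mm behind it (bot.grip_point_offset is the distance from the TCP to the grasp point, in mm); z points along the fingers, y is the line along which they close (so a half turn about z gives the same grasp; the last joint's range is limited). The gripper opens to 92 mm and grips with 3 to 60 N. Pads are 19 mm wide; open, the fingers measure 130 mm over their backs; the gripper's body (75 mm by 190 mm) begins 47 mm behind the grasp point.
Start: joints at [1.019, 0.342, 1.524, -0, 1.275, -0.146], TCP at [207.234, 482.389, 226.741] pointing down, gripper open.
Joint ranges: [-2.53, 2.53], [-0.77, 2.02], [0.04, 2.7], [-1, 4.14], [0.28, 2.66], [-3.11, 3.11]. Speed limits (rad/s): [2.57, 2.57, 3.14, 3.14, 3.14, 3.14].

## Interface

Orientations are given as [roll, pitch, yaw] about the fixed x, y, z axes, in that order (R = Rz(yaw) Ry(pitch) Rx(roll)).
In Python, from plant import bot gives the robot as it stands. The module is installed in compiled form; this text tells all that it offers.
- The arm moves only by the shell command python3 -m jog 'ROWS' [OPENING]. ROWS is JSON, a list of rows, each a list of 6 numbers: the shift along the tool's x, y, z in mm, then the turn, a rotation vector about the tool's x, y, z in rad. In form: [[dx, dy, dz, rx, ry, rz], ...]. A call has 1 to 12 rows; each row shifts and turns the commanded pose from where the row before left it, along the tool's axes as they then stand; what a row does not reach is not made up. A row lasts 1/10 s, in which the tool goes at most 50 mm and 8.59 degrees, less where a joint would pass 70% of its speed; a pose out of reach is approached as far as the arm can. A call with a gripper value outside its range is refused whole. OPENING is the opening in per cent of the stroke, from 0 (shut) to 100 (fully open), set as the call begins (- or left out, the last holds). The fingers move at their own pace and stop on an object; the grip force is fixed at half the most. Time passes only in rows, so rows that do not move let the fingers close. It gives the time, the measured TCP pose, the force, the opening and the grip force at its end, in the units of the state.
- bot.get_obs(): the state, without advancing time (a new reading comes with each control period).
- bot.capture(name): name is "scene" or "top" or "wrist"; returns the picture (400x640x3 uint8, red, green, blue); there is no depth.
- bot.camera_model(name): a dict with "fx", "fy", "cx", "cy" (pixels), "position" and "orientation" of the camera in the world; the wrist camera has in their place "T_tool_cam" (4x4, takes a point from camera to tool coordinates, whose origin is the TCP and whose axes are the flange's). Camera axes: x right, y down, z forward; pixel columns grow to the right and rows downward; lengths in mm; the calibration is good to about 2 mm. A picture is of the moment at which its call begins: read the wrist's pose just before it. camera_model takes no time and is no camera call.
- bot.close_job(): hands the job in; it is judged then, once.
Trained networks look in the newest picture that a camera, given by its name, has taken for a name from the list of things; names that differ only in an ending like _2 or _b are one class to them, and where a whole thing is asked for, a point or a joint stands for the part that bears it (a point fixed in the world has none). Each returns a list of dicts, best first, with "p" (0 to 1); they miss things now and then, are a little off and sometimes report something else, mostly with a low value. They report only what shows in the picture. A call takes as long as a camera call.
- bot.outline_of(target, camera): "mask" (400x640 bool, what is visible of it) and "pixel" ([column, row] in pixels, amid what is visible of it).
The state is a dict: "time": time; "joint_positions": joint angles; "dq": joint speeds; "tau": joint torques, N m; "tool_pos": TCP position; "tcp_rot": TCP orientation; "contact_force": force on the tool from outside, world axes, zero at the start; "moment": the same for the moment, N m; "grip_width": finger opening in mm; "finger_force": force on a finger pad.
Only numpy, scipy, OpenCV 4.12 (cv2) and the standard library are available. Lean on these libraries where they do the work, as an engineer would, in place of code of your own. Each camera call takes 0.05 s, during which the arm holds its last target. There are 200 camera calls.

## Task

Copy the angle of the welded sample corner onto the hinged corner jig with the bevel gauge: press the gauge into the sample until its stock lies flush along the bar and its blade, turned by the contact, lies flush along the arm, and push its lock lever fully down while it sits there. Then take the locked gauge to the jig, slide it with its stock flush along the jig's bar so that its blade swings the jig's arm round until the blade is home against post and arm, and leave it seated there. In both corners press it home with a steady push of about 10 N, never over 25 N, for half a second; touch the corners with the gauge only (not with the gripper), and leave the other things on the bench alone.

Things in the scene. Friction and masses are not known exactly. Their poses are not given: they have to be found in the camera images.
- gauge: Loose bevel gauge, 0.5 kg: aluminium stock 107 x 32 mm, 20 mm high, with a hinged blade at one end and a black grip block on top. Origin on the blade's pivot axis at the underside; x along the stock away from the pivot (stock x -1 to +106 mm), y to the side the blade sticks out, z up. The stock spans y -26 to +6 mm; its working face is at y = -26.
- gauge_face (a point): Point on the stock's straight working face: 55, -26, 10 mm in the gauge's frame, with the gauge's axes.
- gauge_grip (a point): Middle of the gauge's rubber-sleeved grip block, at 72, -10, 45 mm in the gauge's frame, with its axes. The block is 36 mm (x) by 18 mm (y) and stands on the stock from z = 20 to 60 mm.
- gauge_blade (a joint): Angle of the gauge's blade (rad): 0 = square to the stock, positive = opened wider (tip swings towards the gauge's -x). Stock to blade is pi/2 plus this. It starts wider than the sample. The pivot is stiff: it turns only at about 0.2 N m, five times what moves the jig's arm, and stays where it is left.
- blade_end (a point): Point on the blade's gauging edge, 105 mm out from the pivot; y points out along the blade, the edge is 9 mm off the pivot's axis on the -x side. Blade: steel, 18 mm wide, from 4 to 14 mm above the gauge's underside, to a round tip 114 mm from the pivot, with a square tail 16 mm behind the pivot.
- gauge_lever (a joint): Lock lever (rad): 0 = 60 degrees up; starts raised at 0.25 to 0.45, unlocked; 1.13 = fully down, lying over the stock towards the grip block, locked (counts from 1.05). Pushed down from above near its end it takes about 4 N all the way to a stop, and stays where it is left.
- lever_end (a point): Middle line of the lever, 40 mm from its axis. The lever is a dark steel plate 13 mm wide, 5 mm thick and 49 mm long; its axis crosses above the blade's pivot, 29 mm above the gauge's underside. Down, its top lies 29 mm above the underside at 35 mm from the axis.
- sample: Welded sample corner, fixed: bar 150 x 12 mm, 22 mm high; post (diameter 16, 22 high) and arm beside its one end, joined by a web 16 mm high (x -10 to +2 mm). Origin on the bench, on the bar's face that looks to the arm; x along this face away from the post (bar x -15 to +135 mm), y out of the face to the post, whose axis is at x 0, y 16.5 mm.
- sample_arm: The sample's welded arm, 8 mm thick, 22 mm high, gauging face 8 mm from the post's axis (tangent to the post); a strap over the post to z = 27. Origin on the post's axis; y out along the arm (25 to 105 mm), x out of the gauging face. Axes parallel to the sample's when the corner is square; corner angle (bar x to arm y) 78 to 110 degrees.
- sample_arm_end (a point): Outer end of the sample arm's gauging face, 105 mm along it; axes as the arm. The gauge is home when its working face lies on the bar's face and its blade's edge on the arm and, with the tail, on the post.
- jig: Hinged corner jig, fixed, parallel to the sample (same x direction) and of the same sizes and axes: bar, web, post and arm. Told apart by the pivot bolt with two nuts on its post, 46 mm high; its arm turns on that post. The sample has weld beads and a flat top there.
- jig_arm (a joint): Angle of the jig's arm (rad): 0 = square to the bar, positive = opened wider (away from the bar's long end). Bar to arm is pi/2 plus this. Turns at about 0.04 N m and stays where left. It starts closed further than the sample, leaning over towards the bar's long end. Sizes as the sample's arm.
- jig_arm_end (a point): Outer end of the jig arm's gauging face, 105 mm out from the post's axis and 8 mm off it; y points out along the arm, x out of the gauging face.
- torch_light: Bystander: black flashlight, 31 x 104 mm, lying on the bench. Leave it alone.
- v_block: Bystander: steel V-block, 60 x 40 x 34 mm. Leave it alone.

How it is judged (in metres and radians):
On the way, in this order (a step that is already met when the one before it is completed fails the run):
1. the gauge, unlocked, is pressed home in the sample: stock along the bar and blade along the arm within 1.7 degrees, bearing on both with at least 4 N on bar and post (angle between the x axis of gauge and the x axis of sample, either way round below 0.03 rad and angle between the y axis of blade_end and the y axis of sample_arm, either way round below 0.03 rad and y of gauge_face in the frame of sample between -0.003 and 0.003 m and x of gauge in the frame of sample between 0.008 and 0.026 m and angle between gauge's own z axis and vertical below 0.05 rad and contact force between gauge and sample above 4 N and contact force between gauge and sample_arm above 0.2 N and not (value of joint gauge_lever above 1.05 rad)), for 0.2 s.
2. the lever is pushed fully down with the gauge still seated in the sample (angle between the x axis of gauge and the x axis of sample, either way round below 0.03 rad and angle between the y axis of blade_end and the y axis of sample_arm, either way round below 0.03 rad and y of gauge_face in the frame of sample between -0.003 and 0.003 m and x of gauge in the frame of sample between 0.008 and 0.026 m and angle between gauge's own z axis and vertical below 0.05 rad and value of joint gauge_lever above 1.05 rad), for 0.2 s.
3. the locked gauge is pressed home in the jig and has swung the jig's arm to the sample's angle, with at least 4 N on the jig (angle between the x axis of gauge and the x axis of jig, either way round below 0.035 rad and angle between the y axis of blade_end and the y axis of jig_arm_end, either way round below 0.035 rad and y of gauge_face in the frame of jig between -0.003 and 0.003 m and x of gauge in the frame of jig between 0.008 and 0.026 m and angle between gauge's own z axis and vertical below 0.05 rad and value of joint gauge_lever above 1.05 rad and angle between the y axis of jig_arm_end and the y axis of sample_arm, either way round below 0.035 rad and contact force between gauge and jig above 4 N), for 0.2 s.
At the end, for the whole second after the job is handed in: The jig's arm stands at the sample's angle within 2 degrees; the gauge stands on the bench, locked, at rest, seated in the jig: stock within 3 mm and 2 degrees of the bar, blade within 2 degrees of the arm, pivot 8 to 26 mm from the post along the bar (angle between the x axis of gauge and the x axis of jig, either way round below 0.035 rad and angle between the y axis of blade_end and the y axis of jig_arm_end, either way round below 0.035 rad and y of gauge_face in the frame of jig between -0.003 and 0.003 m and x of gauge in the frame of jig between 0.008 and 0.026 m and angle between gauge's own z axis and vertical below 0.05 rad and value of joint gauge_lever above 1.05 rad and angle between the y axis of jig_arm_end and the y axis of sample_arm, either way round below 0.035 rad and height (world z) of gauge below 0.003 m and linear speed of gauge below 0.01 m/s); the robot touches nothing.
It fails at once if the gauge is pressed on the sample with more than 25 N (contact force between gauge and sample above 25 N or contact force between gauge and sample_arm above 25 N).
It fails at once if the gauge is pressed on the jig with more than 25 N (contact force between gauge and jig above 25 N).
It fails at once if the robot itself pushes on a corner (contact force between any of the arm, the fingers and sample above 2 N or contact force between any of the arm, the fingers and sample_arm above 2 N or contact force between any of the arm, the fingers and jig above 2 N).
It fails at once if a bystander is moved (distance of any of torch_light, v_block from where it was at the start of the episode above 0.015 m).
It also fails if it takes over 72 s, if anything falls off the work surface, if the arm or the gripper's body presses on something with over 40 N, if the wrist force passes 120 N, or if a joint passes its speed limit or range.

## Working session

There is one attempt and no reset: what is moved stays moved. The work goes in short steps, Python scripts to look and compute and a shell command to move; the robot and the scene stay as the last step left them, time stands still between calls to the robot, and variables do not carry over. Pictures are saved under pics/ and viewed, at most 10 in all, crops included, and the job is handed in when it is done.

```bash
mkdir -p pics; python3 - <<'E'
from plant import bot
import cv2,numpy as np
print(bot.get_obs())
for c in ("top","scene"):
    im=bot.capture(c); cv2.imwrite(f"pics/{c}0.png",im[:,:,::-1]); print(c,bot.camera_model(c))
    for t in ("gauge","gauge_grip","gauge_blade","gauge_lever","sample","sample_arm","jig","jig_arm","torch_light","v_block"):
        print(t,[(round(d["p"],2),np.round(d["pixel"]).tolist(),int(d["mask"].sum())) for d in bot.outline_of(t,c)][:2])
print(bot.camera_model("wrist"))
E
```

```text
{'time': 0.0, 'joint_positions': array([ 1.01899573e+00,  3.42729832e-01,  1.52502445e+00, -4.72007651e-05,
        1.27542395e+00, -1.45978359e-01]), 'dq': array([-0.00055215,  0.00087302,  0.0018923 , -0.00067046,  0.00109487,
       -0.00038379]), 'tau': array([ 3.78257323e-05, -4.31245029e+01, -2.44221461e+01,  7.17735942e-02,
        5.60407480e-02, -1.08515278e-04]), 'tool_pos': array([207.01586687, 482.00360679, 226.03869402]), 'tcp_rot': array([-3.14001737e+00, -1.85985127e-04,  2.73578405e+00]), 'contact_force': array([ 0.05452536,  0.35188682, -0.11776914]), 'moment': array([-0.01591303,  0.01890809,  0.01576324]), 'finger_force': 0.0, 'grip_width': 91.76177985014681}
top {'fx': 379.220268000153, 'fy': 379.220268000153, 'cx': 326.6664734647876, 'cy': 200.50020533106533, 'position': array([ 239.69318104,   60.21338311, 1112.30988238]), 'orientation': array([-2.96516608, -0.02033703, -1.56866855])}
gauge [(0.84, [239.0, 196.0], 661)]
gauge_grip [(0.96, [239.0, 199.0], 682)]
gauge_blade [(0.63, [255.0, 216.0], 218)]
gauge_lever [(0.54, [236.0, 200.0], 90)]
sample [(0.81, [288.
[... 765 characters left out ...]
)]
jig [(0.74, [340.0, 186.0], 385), (0.68, [261.0, 252.0], 781)]
jig_arm [(0.65, [355.0, 190.0], 105)]
torch_light [(0.74, [409.0, 194.0], 189), (0.63, [359.0, 172.0], 229)]
v_block [(0.79, [358.0, 174.0], 211), (0.64, [261.0, 245.0], 804)]
{'fx': 312.5089082105687, 'fy': 312.5089082105687, 'cx': 317.60952540284876, 'cy': 199.58259761502535, 'T_tool_cam': array([[ 3.97288084e-04, -9.54737214e-01, -2.97450321e-01,
         8.09378897e+01],
       [ 9.99999749e-01,  2.04904031e-04,  6.77956840e-04,
         3.83081348e-01],
       [-5.86321855e-04, -2.97450516e-01,  9.54737056e-01,
        -1.56792321e+02],
       [ 0.00000000e+00,  0.00000000e+00,  0.00000000e+00,
         1.00000000e+00]])}
```

```bash
python3 - <<'E'
import cv2
im=cv2.imread("pics/top0.png")[130:280,200:460]
cv2.imwrite("pics/top0c.png",cv2.resize(im,None,fx=3,fy=3,interpolation=cv2.INTER_CUBIC))
E
cat > h.py <<'E'
import numpy as np,cv2
from plant import bot
from scipy.spatial.transform import Rotation as R
def campose(c):
    m=bot.camera_model(c)
    if c=="wrist":
        o=bot.get_obs(); T=np.eye(4);T[:3,:3]=R.from_euler("xyz",o["tcp_rot"]).as_matrix();T[:3,3]=o["tool_pos"]
        T=T@m["T_tool_cam"]
    else:
        T=np.eye(4);T[:3,:3]=R.from_euler("xyz",m["orientation"]).as_matrix();T[:3,3]=m["position"]
    return m,T
def world(c,px,z,mt=None):
    m,T=mt or campose(c); px=np.atleast_2d(px).astype(float)
    d=np.c_[(px[:,0]-m["cx"])/m["fx"],(px[:,1]-m["cy"])/m["fy"],np.ones(len(px))]@T[:3,:3].T
    return T[:3,3]+d*((z-T[2,3])/d[:,2])[:,None]
def proj(c,P,mt=None):
    m,T=mt or campose(c); q=(np.atleast_2d(P)-T[:3,3])@T[:3,:3]
    return np.c_[m["fx"]*q[:,0]/q[:,2]+m["cx"],m["fy"]*q[:,1]/q[:,2]+m["cy"]]
E
python3 - <<'E'
from h import *
for n,p,z in [("gauge",(239,196),20),("grip",(239,199),60),("blade",(255,216),14),("sample",(288,184),22),("sarm",(307,195),22),("jig",(386,172),22),("jarm",(395,185),22),("torch",(430,246),15),("vb",(431,168),34)]:
    print(n,world("top",p,z)[0].round())
E
```

```text
gauge [446. 294.  20.]
grip [430. 285.  60.]
blade [389. 247.  14.]
sample [483. 152.  22.]
sarm [450.  96.  22.]
jig [ 521. -138.   22.]
jarm [ 482. -163.   22.]
torch [ 303. -261.   15.]
vb [ 531. -269.   34.]
```

View pics/top0c.png

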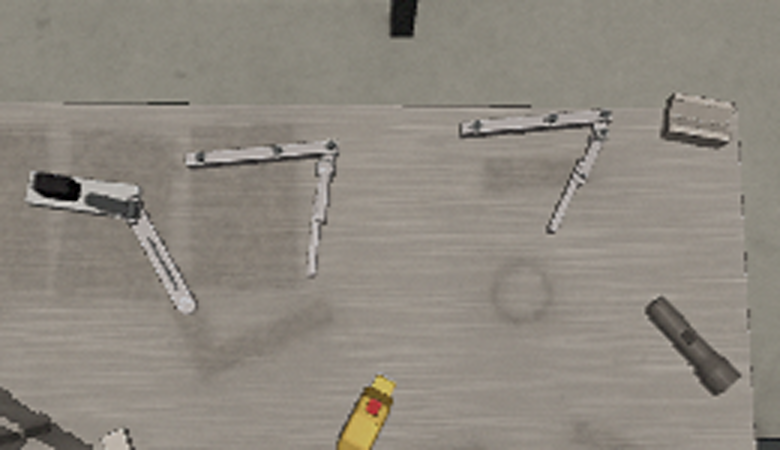

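```bash
python3 -m jog '[[-31,-23,-7,0,0,0],[-31,-23,-7,0,0,0],[-31,-23,-7,0,0,0],[-31,-23,-7,0,0,0],[-31,-23,-7,0,0,0],[-31,-23,-7,0,0,0],[-31,-23,-7,0,0,0],[-31,-23,-7,0,0,0],[-31,-23,-7,0,0,0],[-31,-23,-7,0,0,0]]' 100
python3 -m jog '[[0,0,0,0,0,0.134],[0,0,0,0,0,0.134],[0,0,0,0,0,0.134],[0,0,0,0,0,0.134],[0,0,0,0,0,0.134],[0,0,0,0,0,0.134],[0,0,0,0,0,0.134],[0,0,0,0,0,0.134],[0,0,0,0,0,0.134],[0,0,0,0,0,0.134],[0,0,0,0,0,0]]'
python3 - <<'E'
from h import *
mt=campose("wrist"); im=bot.capture("wrist"); cv2.imwrite("pics/w1.png",im[:,:,::-1]); np.savez("w1.npz",T=mt[1])
for t,z in (("gauge",20),("gauge_grip",60),("gauge_blade",14),("gauge_lever",40),("sample",22),("sample_arm",22),("jig",22),("jig_arm",22)):
    for d in bot.outline_of(t,"wrist")[:2]:
        b=cv2.minAreaRect(np.argwhere(d["mask"])[:,::-1].astype(np.float32))
        print(t,round(d["p"],2),np.round(d["pixel"]),world("wrist",d["pixel"],z,mt)[0].round(),"box",world("wrist",cv2.boxPoints(b),z,mt)[:,:2].round(1).tolist())
E
```

```text
time: 2.1
tool_pos: [401.8, 147.2, 297.2]
tcp_rot: [3.141, 0.0, 2.736]
contact_force: [0.7, 0.4, 0.1]
grip_width: 91.6
finger_force: 0.0
time: 3.2
tool_pos: [401.2, 148.7, 296.8]
tcp_rot: [3.141, -0.0, 1.395]
contact_force: [-0.2, 0.1, 0.2]
grip_width: 91.9
finger_force: 0.0
gauge 0.62 [325.  51.] [435. 288.  20.] box [[334.2, 225.4], [446.5, 355.0], [495.7, 321.3], [386.8, 184.9]]
gauge_grip 0.97 [322.  54.] [429. 281.  60.] box [[341.6, 226.4], [443.7, 343.4], [487.6, 313.1], [388.5, 190.1]]
gauge_blade 0.9 [292.  86.] [386. 254.  14.] box [[332.6, 231.8], [433.3, 288.3], [443.9, 272.8], [342.7, 214.9]]
gauge_lever 0.82 [324.  40.] [436. 297.  40.] box [[434.1, 323.6], [449.1, 320.9], [441.2, 273.0], [425.6, 275.8]]
sample 0.95 [380. 144.] [490. 160.  22.] box [[462.5, 230.4], [494.2, 230.8], [507.0, 82.5], [472.0, 81.3]]
sample_arm 0.76 [345. 190.] [433. 104.  22.] box [[377.1, 122.8], [487.8, 103.1], [485.5, 82.4], [373.2, 102.4]]
jig 0.85 [393. 329.] [ 476. -146.   22.] box [[411.6, -151.6], [419.2, -110.2], [542.6, -139.8], [537.9, -182.2]]
jig_arm 0.84 [382. 327.] [ 459. -140.   22.] box [[410.9, -134.8], [420.6, -107.5], [523.1, -157.3], [514.9, -186.0]]
```

View pics/w1.png

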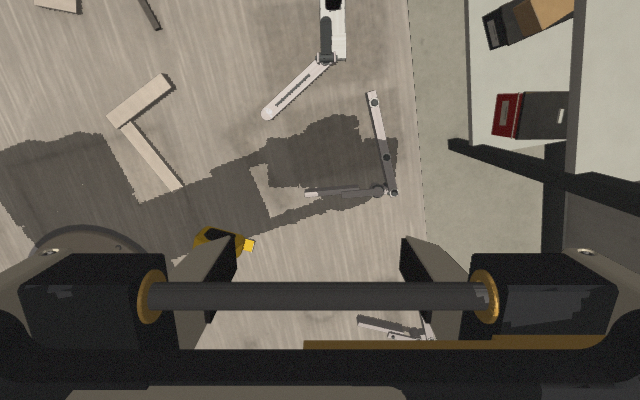

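```bash
python3 - <<'E'
import cv2
im=cv2.imread("pics/w1.png")[5:215,255:415]
cv2.imwrite("pics/w1c.png",cv2.resize(im[75:],None,fx=4,fy=4,interpolation=cv2.INTER_CUBIC))
E
```

```text
(no output)
```

View pics/w1c.png

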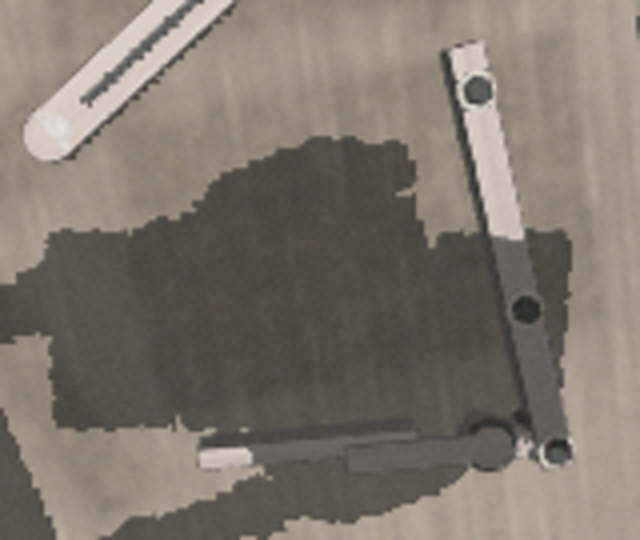

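```bash
python3 -m jog '[[25,12,15,0,0,0],[25,12,15,0,0,0],[25,12,15,0,0,0],[25,12,15,0,0,0],[0,0,0,0,0,0]]'
python3 - <<'E'
from h import *
mt=campose("wrist"); im=bot.capture("wrist"); cv2.imwrite("pics/w2.png",im[:,:,::-1]); np.savez("w2.npz",T=mt[1]); print(bot.get_obs()["tool_pos"])
for t,z in (("gauge_grip",60),("gauge_blade",14),("gauge_lever",40),("sample",22),("sample_arm",22)):
    for d in bot.outline_of(t,"wrist")[:1]:
        b=cv2.minAreaRect(np.argwhere(d["mask"])[:,::-1].astype(np.float32))
        print(t,round(d["p"],2),np.round(d["pixel"]),cv2.boxPoints(b).round().tolist())
E
```

```text
time: 4.15
tool_pos: [466.2, 240.4, 234.0]
tcp_rot: [-3.138, 0.001, 1.398]
contact_force: [0.1, 0.9, 0.1]
grip_width: 91.9
finger_force: 0.0
[465.74185235 239.43983918 235.20336894]
gauge_grip 0.59 [283. 120.] [[216.0, 201.0], [280.0, 37.0], [340.0, 60.0], [277.0, 224.0]]
gauge_blade 0.73 [251. 175.] [[215.0, 196.0], [279.0, 140.0], [289.0, 152.0], [226.0, 208.0]]
gauge_lever 0.78 [282. 131.] [[274.0, 112.0], [290.0, 111.0], [294.0, 149.0], [278.0, 150.0]]
sample 0.92 [348. 229.] [[317.0, 178.0], [342.0, 172.0], [368.0, 280.0], [343.0, 286.0]]
sample_arm 0.69 [309. 276.] [[268.0, 266.0], [352.0, 266.0], [352.0, 281.0], [268.0, 281.0]]
```

View pics/w2.png

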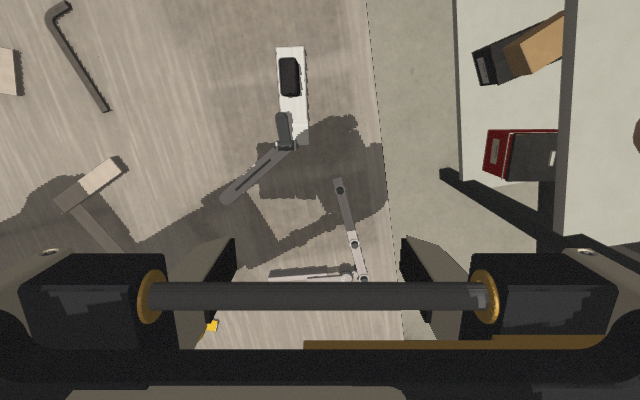

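```bash
python3 - <<'E'
from h import *
im=cv2.imread("pics/w2.png")[35:215,205:330]
cv2.imwrite("pics/w2c.png",cv2.resize(im[:115,55:],None,fx=5,fy=5,interpolation=cv2.INTER_CUBIC))
m=bot.camera_model("wrist"); T=np.load("w1.npz")["T"]
f=lambda u,v,z:world("wrist",(255+u/4,80+v/4),z,(m,T))[0][:2]
a,b=f(452,47,22),f(537,440,22); c,d=f(483,41,22),f(572,458,22)
ang=lambda p,q:np.degrees(np.arctan2(*(q-p)[::-1]))
print("bar",a,b,ang(b,a),"outer",c,d,ang(d,c))
e,g=f(200,451,22),f(345,444.5,22); print("arm",e,g,ang(g,e)); print("post",f(493,438,27))
E
```

```text
bar [482.69326477 230.25191281] [495.65768152  92.73748417] 95.38574256054652 outer [492.88569132 230.32152876] [507.33235127  83.83923277] 95.63252026471402
arm [376.0559813  109.84425291] [427.69076552 103.123825  ] 172.58446109705773
post [479.47379578  97.76821492]
```

View pics/w2c.png

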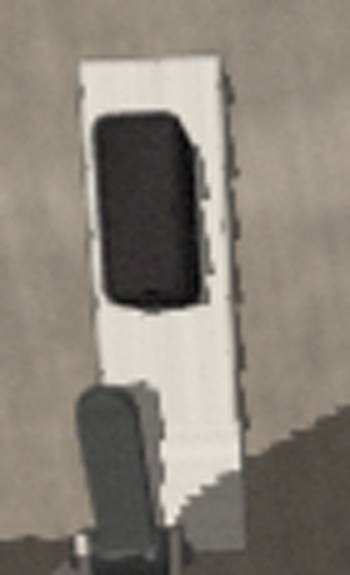

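```bash
python3 - <<'E'
from h import *
m=bot.camera_model("wrist"); T=np.load("w2.npz")["T"]
f=lambda u,v,z:world("wrist",(260+u/5,35+v/5),z,(m,T))[0][:2]
ang=lambda p,q:np.degrees(np.arctan2(*(q-p)[::-1]))
a,b,c,d=f(82,60,20),f(220,58,20),f(245,550,20),f(99,380,20)
print(a,b,c,d,"yaw",ang(c,b),ang(d,a),"w",np.linalg.norm(a-b),"L",np.linalg.norm(b-c))
y=np.radians((ang(c,b)+ang(d,a))/2);X=np.array([np.cos(y),np.sin(y)])
print(np.degrees(y),"grip via far end",(a+b)/2-34*X, "via near end (x=-1)",c+73*X+16*np.array([-X[1],X[0]]))
g=[f(95,118,60),f(180,115,60),f(105,295,60)];print("griptop",g,(g[1]+g[2])/2)
E
```

```text
[445.43317813 384.15146317] [474.83868927 379.41178908] [461.20545868 274.81190161] [435.28131958 318.4723067 ] yaw 82.57410356922867 81.21347144693358 w 29.78503980543213 L 105.48460283175424
81.89378750808112 grip via far end [455.34164205 348.1213414 ] via near end (x=-1) [455.65895088 349.33865017]
griptop [array([449.55484216, 366.81077745]), array([465.9403291 , 364.49280993]), array([444.75113394, 334.54477603])] [455.34573152 349.51879298]
```

```bash
python3 -m jog '[[21,-6,0,0,0,-0.035],[21,-6,0,0,0,0],[21,-6,20,0,0,0],[21,-6,20,0,0,0],[22,-5,20,0,0,0],[0,0,30,0,0,0],[0,0,30,0,0,0],[0,0,30,0,0,0],[0,0,30,0,0,0],[0,0,20,0,0,0],[0,0,0,0,0,0],[0,0,0,0,0,0]]' 100
```

```text
time: 5.65
tool_pos: [453.3, 347.9, 37.7]
tcp_rot: [3.141, -0.001, 1.43]
contact_force: [0.3, 0.3, 0.3]
grip_width: 91.8
finger_force: 0.0
```

```bash
python3 -m jog '[[1,2,3,0,0,0],[0,0,0,0,0,0],[0,0,0,0,0,0],[0,0,0,0,0,0],[0,0,0,0,0,0],[0,0,0,0,0,0],[0,0,0,0,0,0],[0,0,0,0,0,0],[0,0,0,0,0,0],[0,0,0,0,0,0],[0,0,0,0,0,0],[0,0,0,0,0,0]]' 0
```

```text
time: 6.85
tool_pos: [454.8, 348.6, 33.7]
tcp_rot: [-3.142, -0.0, 1.431]
contact_force: [-0.8, -0.2, -0.1]
grip_width: 17.8
finger_force: 30.0
```

```bash
python3 -m jog '[[0,0,-4,0,0,0],[0,0,0,0,0,-0.119],[0,0,0,0,0,-0.118],[-15,-2,0,0,0,0],[-15,-2,0,0,0,0],[-15,-2,0,0,0,0],[-15,-2,0,0,0,0],[0,0,0,0,0,0],[0,0,0,0,0,0]]' 0
python3 - <<'E'
from h import *
mt=campose("wrist"); im=bot.capture("wrist"); cv2.imwrite("pics/w3.png",im[:,:,::-1]); np.savez("w3.npz",T=mt[1])
o=bot.get_obs();print(o["tool_pos"],o["tcp_rot"])
im=bot.capture("top"); cv2.imwrite("pics/t3.png",im[:,:,::-1])
big=cv2.resize(im[150:240,200:340,::-1],None,fx=4,fy=4,interpolation=cv2.INTER_CUBIC)
w=cv2.imread("pics/w3.png")[40:280,190:430]
c=np.zeros((600,800,3),np.uint8);c[:240,:240]=w;c[240:600,240:800]=big;cv2.imwrite("pics/c3.png",c)
E
```

```text
time: 7.75
tool_pos: [453.1, 287.4, 38.0]
tcp_rot: [3.141, -0.0, 1.666]
contact_force: [0.2, 0.2, -5.9]
grip_width: 17.6
finger_force: 30.0
[453.1176682  287.9657756   37.96933353] [ 3.14093333e+00 -5.28466801e-04  1.66657789e+00]
```

View pics/c3.png

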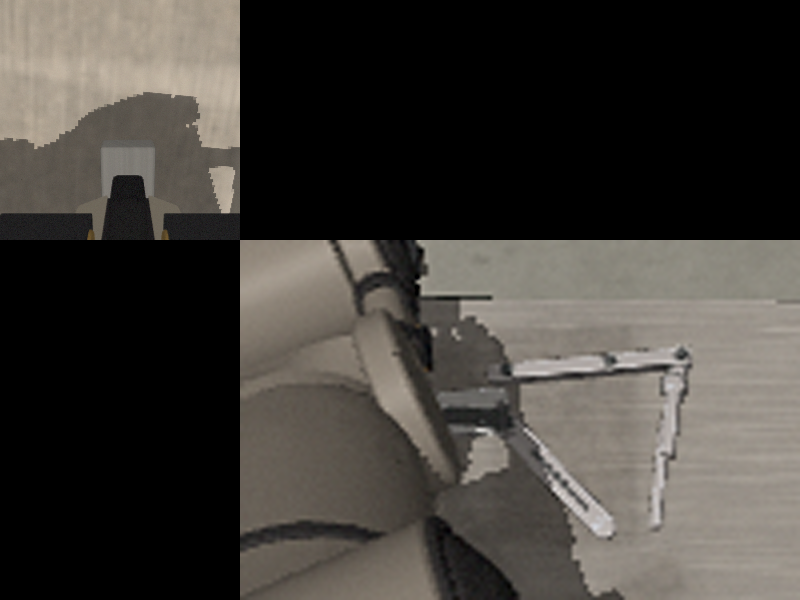

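```bash
python3 -m jog '[[-5,2,1,0,0,0],[-5,2,1,0,0,0],[-5,1,1,0,0,0],[0,0,0.5,0,0,0],[0,0,0,0,0,0]]' 0
python3 - <<'E'
from h import *
m=bot.camera_model("wrist"); T=np.load("w3.npz")["T"]
T0=T@np.linalg.inv(m["T_tool_cam"])
p=world("wrist",[(292,187),(344,187)],24,(m,T));print((p-T0[:3,3])@T0[:3,:3])
E
```

```text
time: 8.35
tool_pos: [459.2, 273.5, 34.1]
tcp_rot: [-3.141, -0.0, 1.667]
contact_force: [-0.3, 0.6, -5.2]
grip_width: 17.9
finger_force: 30.0
[[ 35.49168251 -14.42638574  13.97694318]
 [ 35.49538279  14.96264776  13.98840237]]
```

```bash
python3 -m jog '[[-5,0,0,0,0,0],[-5,0,0,0,0,0],[-5,0,0,0,0,0],[-5,0,0,0,0,0]]' 0;python3 -m jog '[[-5,0,0,0,0,0],[-5,0,0,0,0,0],[-5,0,0,0,0,0],[0,0,0,0,0,0]]' 0; python3 -m jog '[[-5,0,0,0,0,0],[-5,0,0,0,0,0],[-5,0,0,0,0,0],[0,0,0,0,0,0]]' 0
```

```text
time: 8.75
tool_pos: [462.3, 254.3, 34.8]
tcp_rot: [3.139, -0.002, 1.667]
contact_force: [1.5, 3.7, -4.5]
grip_width: 17.5
finger_force: 30.0
time: 9.15
tool_pos: [461.9, 237.9, 33.9]
tcp_rot: [-3.14, 0.001, 1.667]
contact_force: [0.1, 1.4, -6.0]
grip_width: 17.6
finger_force: 30.0
time: 9.55
tool_pos: [464.0, 223.2, 34.2]
tcp_rot: [-3.141, 0.0, 1.667]
contact_force: [-0.3, 0.4, -6.8]
grip_width: 18.1
finger_force: 30.0
```

```bash
python3 -m jog '[[-5,0,0,0,0,0],[-5,0,0,0,0,0],[-5,0,0,0,0,0],[0,0,0,0,0,0]]' 0; python3 -m jog '[[-4,0,0,0,0,0],[-4,0,0,0,0,0],[0,0,0,0,0,0]]' 0
python3 - <<'E'
from h import *
im=bot.capture("top"); cv2.imwrite("pics/t4.png",im[:,:,::-1])
print(bot.get_obs()["tool_pos"])
a=cv2.resize(im[160:230,240:340,::-1],None,fx=4,fy=4,interpolation=cv2.INTER_CUBIC)
im=bot.capture("scene"); cv2.imwrite("pics/s4.png",im[:,:,::-1])
b=cv2.resize(im[180:270,235:355,::-1],None,fx=3.3,fy=3.3,interpolation=cv2.INTER_CUBIC)
h=max(a.shape[0],b.shape[0]);c=np.zeros((h,a.shape[1]+b.shape[1],3),np.uint8);c[:a.shape[0],:a.shape[1]]=a;c[:b.shape[0],a.shape[1]:]=b
cv2.imwrite("pics/c4.png",c);print(c.shape)
E
```

```text
time: 9.95
tool_pos: [465.5, 208.3, 34.2]
tcp_rot: [-3.141, 0.0, 1.667]
contact_force: [-0.1, 1.1, -5.5]
grip_width: 17.6
finger_force: 30.0
time: 10.25
tool_pos: [466.4, 200.6, 34.2]
tcp_rot: [3.142, 0.0, 1.668]
contact_force: [0.4, 2.0, -4.7]
grip_width: 17.7
finger_force: 30.0
[466.23036119 200.66712943  34.20765513]
(297, 796, 3)
```

View pics/c4.png

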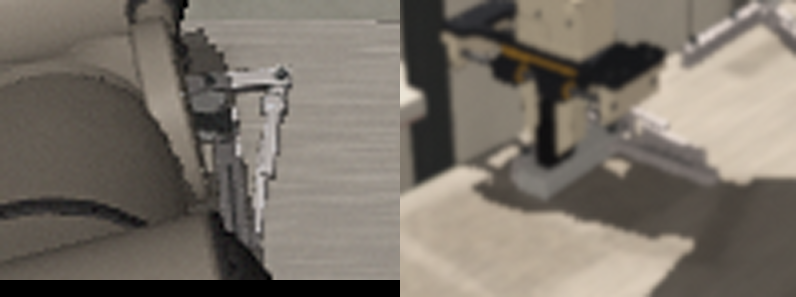

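```bash
python3 -m jog '[[-3,0,0,0,0,0],[-3,0,0,0,0,0],[-3,0,0,0,0,0],[0,0,0,0,0,0]]' 0; python3 -m jog '[[0,1,0,0,0,0],[0,1,0,0,0,0],[0,0,0,0,0,0]]' 0; python3 -m jog '[[0,1,0,0,0,0],[0,0,0,0,0,0]]' 0
```

```text
time: 10.75
tool_pos: [467.3, 191.7, 34.3]
tcp_rot: [3.141, 0.0, 1.668]
contact_force: [-0.1, 2.2, -6.2]
grip_width: 18.1
finger_force: 30.0
time: 11.05
tool_pos: [468.7, 192.1, 34.0]
tcp_rot: [-3.14, 0.0, 1.668]
contact_force: [-1.0, 0.5, -6.0]
grip_width: 17.7
finger_force: 30.0
time: 11.25
tool_pos: [468.7, 192.1, 33.8]
tcp_rot: [-3.138, 0.0, 1.668]
contact_force: [-6.0, -1.4, -4.8]
grip_width: 18.0
finger_force: 30.0
```

```bash
python3 -m jog '[[-1.5,0,0,0,0,0],[-1.5,0,0,0,0,0],[0,0,0,0,0,0]]' 0; python3 -m jog '[[-1,0,0,0,0,0],[-1,0,0,0,0,0],[0,0,0,0,0,0]]' 0
```

```text
time: 11.55
tool_pos: [469.0, 189.8, 34.0]
tcp_rot: [-3.139, -0.001, 1.668]
contact_force: [-6.2, 3.0, -3.7]
grip_width: 17.9
finger_force: 30.0
time: 11.85
tool_pos: [469.2, 187.9, 34.0]
tcp_rot: [-3.139, -0.001, 1.668]
contact_force: [-4.5, 4.0, -3.8]
grip_width: 17.8
finger_force: 30.0
```

```bash
python3 -m jog '[[-0.8,0,0,0,0,0],[0,0,0,0,0,0]]' 0; python3 -m jog '[[-0.8,0,0,0,0,0],[0,0,0,0,0,0]]' 0
```

```text
time: 12.05
tool_pos: [469.2, 187.2, 34.0]
tcp_rot: [-3.139, -0.001, 1.668]
contact_force: [-5.2, 3.5, -3.9]
grip_width: 17.6
finger_force: 30.0
time: 12.25
tool_pos: [469.3, 186.4, 34.0]
tcp_rot: [-3.139, -0.001, 1.668]
contact_force: [-5.8, 4.7, -3.9]
grip_width: 17.5
finger_force: 30.0
```

```bash
python3 -m jog '[[-1,0,0,0,0,0],[0,0,0,0,0,0]]' 0; python3 -m jog '[[-1,0,0,0,0,0],[0,0,0,0,0,0]]' 0;  python3 -m jog '[[-0.8,0,0,0,0,0],[0,0,0,0,0,0]]' 0
```

```text
time: 12.45
tool_pos: [469.4, 185.4, 33.9]
tcp_rot: [-3.139, -0.001, 1.668]
contact_force: [-5.9, 4.0, -3.8]
grip_width: 17.7
finger_force: 30.0
time: 12.65
tool_pos: [469.5, 184.4, 34.0]
tcp_rot: [-3.139, -0.001, 1.668]
contact_force: [-6.4, 3.3, -3.7]
grip_width: 17.5
finger_force: 30.0
time: 12.85
tool_pos: [469.6, 183.6, 34.0]
tcp_rot: [-3.139, -0.001, 1.668]
contact_force: [-6.6, 4.1, -3.7]
grip_width: 17.8
finger_force: 30.0
```

```bash
python3 -m jog '[[-1,0,0,0,0,0],[0,0,0,0,0,0]]' 0; python3 -m jog '[[-1,0,0,0,0,0],[0,0,0,0,0,0]]' 0;  python3 -m jog '[[-0.8,0,0,0,0,0],[0,0,0,0,0,0]]' 0
```

```text
time: 13.05
tool_pos: [469.6, 183.2, 34.0]
tcp_rot: [-3.139, -0.002, 1.667]
contact_force: [-6.9, 7.5, -2.6]
grip_width: 17.6
finger_force: 30.0
time: 13.25
tool_pos: [469.6, 183.1, 34.2]
tcp_rot: [-3.139, -0.003, 1.667]
contact_force: [-7.3, 12.1, -2.1]
grip_width: 17.8
finger_force: 30.0
time: 13.45
tool_pos: [469.7, 182.9, 34.3]
tcp_rot: [-3.14, -0.004, 1.667]
contact_force: [-8.2, 15.6, -2.6]
grip_width: 17.7
finger_force: 30.0
```

```bash
python3 -m jog '[[0.7,0.3,0,0,0,0],[0,0,0,0,0,0],[0,0,0,0,0,0],[0,0,0,0,0,0],[0,0,0,0,0,0],[0,0,0,0,0,0],[0,0,0,0,0,0],[0,0,0,0,0,0]]' 0
python3 - <<'E'
from h import *
o=bot.get_obs();print(o["moment"])
im=bot.capture("top"); cv2.imwrite("pics/t5.png",im[:,:,::-1])
a=cv2.resize(im[160:230,250:340,::-1],None,fx=7,fy=7,interpolation=cv2.INTER_CUBIC)
cv2.imwrite("pics/c5.png",a)
E
```

```text
time: 14.25
tool_pos: [469.6, 183.0, 34.2]
tcp_rot: [-3.139, -0.003, 1.667]
contact_force: [-8.6, 11.3, -0.1]
grip_width: 17.9
finger_force: 30.0
[ 2.13132882  1.61266801 -0.0599693 ]
```

View pics/c5.png

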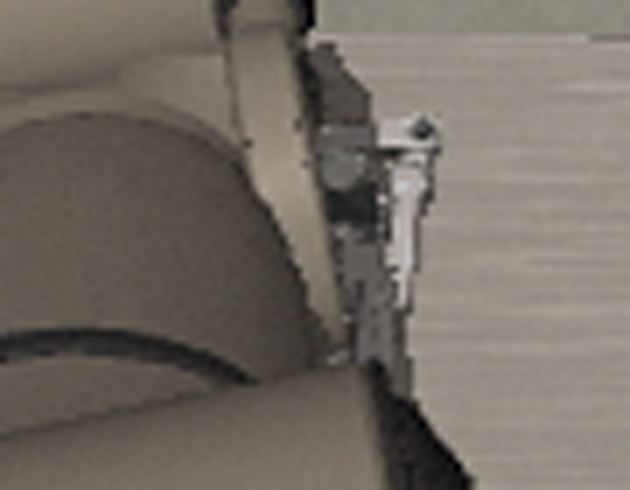

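```bash
python3 - <<'E'
from h import *
y=np.radians(95.5);X=np.array([np.cos(y),np.sin(y)]);Y=np.array([-X[1],X[0]]);O=np.array([495.6,95.9])
S=lambda a,b,z:np.r_[O+a*X+b*Y,z]
im=cv2.imread("pics/t5.png");k=7
a=cv2.resize(im[160:230,250:340],None,fx=k,fy=k,interpolation=cv2.INTER_CUBIC)
for th,col in ((80,(0,255,0)),):
    t=np.radians(90-th);d=np.array([np.sin(t),np.cos(t)]);n=np.array([np.cos(t),-np.sin(t)])
    def q(o,al,off,z): p=np.array(o)+al*d+off*n; return S(p[0],p[1],z)
    def L(P,c):
        p=(proj("top",np.array(P))-[250,160]+.5)*k; cv2.polylines(a,[p.astype(np.int32)],False,c,1)
    L([q((0,16.5),25,8,22),q((0,16.5),105,8,22)],(0,255,0)); L([q((0,16.5),105,8,22),q((0,16.5),105,0,22),q((0,16.5),25,0,22)],(0,255,0))
    pv=(18.7,26); L([q(pv,-16,-9,14),q(pv,112,-9,14),q(pv,112,9,14),q(pv,-16,9,14)],(0,0,255))
    L([S(18,0,20),S(18,32,20),S(125,32,20)],(255,0,0)); L([S(-15,0,22),S(135,0,22)],(255,255,0))
cv2.imwrite("pics/c6.png",a)
E
```

```text
(no output)
```

View pics/c6.png

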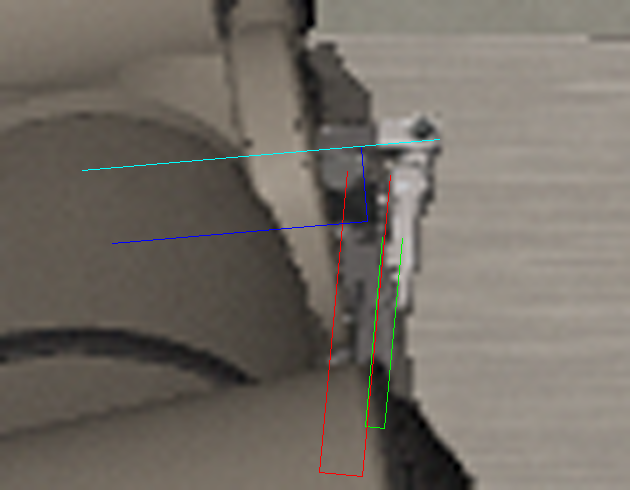

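```bash
python3 -m jog '[[0.5,0,0,0,0,0],[0,0,0,0,0,0],[0,0,0,0,0,0],[0,0,0,0,0,0],[0,0,0,0,0,0],[0,0,-10,0,0,0],[0,0,-30,0,0,0],[0,0,-40,0,0,0],[0,0,-40,0,0,0],[0,0,-40,0,0,0],[0,0,-40,0,0,0],[0,0,0,0,0,0]]' 60
python3 - <<'E'
from h import *
mt=campose("wrist"); im=bot.capture("wrist"); np.savez("w6.npz",T=mt[1]); cv2.imwrite("pics/w6.png",im[:,:,::-1]);print(mt[1][:3,3])
a=cv2.resize(im[60:260,220:420,::-1],None,fx=3,fy=3,interpolation=cv2.INTER_CUBIC)
cv2.imwrite("pics/w6c.png",a)
E
```

```text
time: 15.5
tool_pos: [474.1, 182.0, 240.7]
tcp_rot: [3.13, -0.002, 1.668]
contact_force: [-0.6, 0.9, -0.4]
grip_width: 55.2
finger_force: 0.0
[464.29473516 262.32099504 397.55914382]
```

View pics/w6c.png

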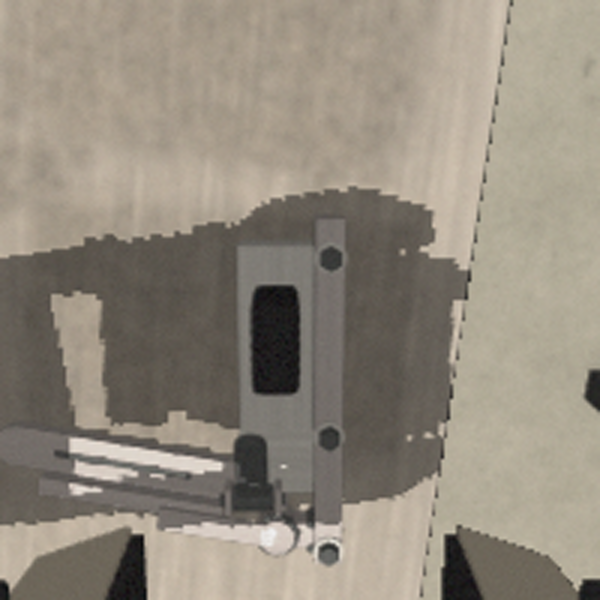

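```bash
python3 - <<'E'
from h import *
m=bot.camera_model("wrist"); T=np.load("w6.npz")["T"]
f=lambda u,v,z:world("wrist",(220+u/3,60+v/3),z,(m,T))[0][:2]
ang=lambda p,q:np.degrees(np.arctan2(*(q-p)[::-1]))
o=bot.get_obs();print(o["tool_pos"],o["tcp_rot"])
print("grip",f(276,340,60),f(276,286,60),f(276,394,60)); print("seam",ang(f(315,500,22),f(315,219,22)),f(315,219,22), "outer",ang(f(343,530,22),f(343.5,219,22)))
print("stock",f(238,245,20),f(313,246,20)); print("left edge",ang(f(239.5,420,20),f(238,245,20)))
print("lever end z55",f(250,436,55),"axis",f(252,495,30))
print("blade",ang(f(225,456,14),f(30,430,14)),"arm lower",ang(f(160,525,22),f(45,500,22)))
E
```

```text
[472.76809489 181.70352441 237.60709974] [ 3.13460379e+00 -9.12859961e-04  1.66773983e+00]
grip [469.53247728 188.42392719] [467.70406405 208.22775478] [471.42545611 167.92077958]
seam 95.97893296365615 [480.93258181 229.92737136] outer 96.39991141465131
stock [451.53293547 216.68811325] [481.32853568 219.15769928]
left edge 95.08546997060681
lever end z55 [463.12245595 148.89372198] axis [466.06362317 114.65475833]
blade 177.2580723898843 arm lower 171.86376706073227
```

```bash
python3 - <<'E'
from h import *
m=bot.camera_model("wrist"); T=np.load("w6.npz")["T"]
im=cv2.imread("pics/w6.png",0)
k=3;g=cv2.resize(im[180:260,160:330],None,fx=k,fy=k,interpolation=cv2.INTER_CUBIC)
g=cv2.createCLAHE(4,(4,4)).apply(g)
L=cv2.createLineSegmentDetector().detect(g)[0][:,0]
for l in sorted(L,key=lambda l:l[1]):
    if abs(l[2]-l[0])>45:
        p=l/k+np.array([160,180]*2); p=p if p[0]<p[2] else p[[2,3,0,1]]
        r=[]
        for z in (0,14,22):
            w=world("wrist",p.reshape(2,2),z,(m,T));r.append(round(np.degrees(np.arctan2(w[0,1]-w[1,1],w[0,0]-w[1,0])),1))
        print(p.round(1),r)
bot.capture("wrist")
for t in ("gauge_blade","sample_arm"):
    for d in bot.outline_of(t,"wrist")[:2]:
        v=cv2.fitLine(np.argwhere(d["mask"])[:,::-1].astype(np.float32),cv2.DIST_HUBER,0,.01,.01).ravel()
        print(t,d["p"],d["pixel"],v[2:],np.degrees(np.arctan2(v[1],v[0])),d["mask"].sum())
E
```

```text
[243.5 210.7 261.8 213.6] [np.float64(175.6), np.float64(175.6), np.float64(175.6)]
[247.4 205.8 282.8 211.9] [np.float64(174.8), np.float64(174.8), np.float64(174.8)]
[245.6 213.8 262.4 216. ] [np.float64(177.1), np.float64(177.1), np.float64(177.1)]
[241.1 217.7 259.5 220.8] [np.float64(174.9), np.float64(174.9), np.float64(174.9)]
[233.1 219.  253.9 222.4] [np.float64(175.3), np.float64(175.3), np.float64(175.3)]
[273.5 228.1 293.2 231.2] [np.float64(175.6), np.float64(175.6), np.float64(175.6)]
[255.2 222.8 294.  229.1] [np.float64(175.3), np.float64(175.3), np.float64(175.3)]
[167.7 253.  222.3 253.1] [np.float64(-174.8), np.float64(-174.8), np.float64(-174.8)]
gauge_blade 0.81 [260.0, 212.9] [259.14813 213.11009] 9.037124 1225
sample_arm 0.74 [281.9, 230.2] [277.87305 230.25342] 13.757336 928
```

```bash
python3 -m jog '[[-11,-4,20,0,0,0],[-11,-4,30,0,0,0],[-11,-4,30,0,0,0],[0,0,30,0,0,0],[0,0,30,0,0,0],[0,0,15,0,0,0],[0,0,0,0,0,0],[0,0,0,0,0,0],[0,0,0,0,0,0]]' 0
```

```text
time: 16.6
tool_pos: [463.1, 147.5, 79.8]
tcp_rot: [3.141, -0.0, 1.668]
contact_force: [-0.5, 1.3, 0.3]
grip_width: 0.7
finger_force: 0.0
```

```bash
python3 -m jog '[[0,0,8,0,0,0],[0,0,8,0,0,0],[0,0,5,0,0,0],[0,0,5,0,0,0],[0,0,0,0,0,0]]' 0; python3 -m jog '[[0,0,4,0,0,0],[0,0,4,0,0,0],[0,0,4,0,0,0],[0,0,4,0,0,0],[0,0,0,0,0,0]]' 0; python3 -m jog '[[0,0,3,0,0,0],[0,0,3,0,0,0],[0,0,1,0,0,0],[0,0,0,0,0,0]]' 0
```

```text
time: 17.1
tool_pos: [463.1, 148.1, 53.1]
tcp_rot: [3.14, -0.001, 1.668]
contact_force: [0.3, 2.4, 3.4]
grip_width: 0.4
finger_force: 1.3
time: 17.6
tool_pos: [462.4, 147.2, 36.5]
tcp_rot: [-3.14, 0.0, 1.668]
contact_force: [-0.3, 0.4, 0.4]
grip_width: 0.4
finger_force: 0.1
time: 18.0
tool_pos: [462.5, 147.4, 30.0]
tcp_rot: [-3.141, -0.0, 1.668]
contact_force: [-1.1, 0.7, 2.3]
grip_width: 0.1
finger_force: 0.7
```

```bash
python3 -m jog '[[0,0,1,0,0,0],[0,0,0,0,0,0]]' 0; python3 -m jog '[[0,0,1,0,0,0],[0,0,0,0,0,0]]' 0; python3 -m jog '[[0,0,1,0,0,0],[0,0,0,0,0,0]]' 0
```

```text
time: 18.2
tool_pos: [462.5, 147.4, 29.3]
tcp_rot: [-3.141, -0.0, 1.668]
contact_force: [-0.9, 1.4, 4.9]
grip_width: 0.4
finger_force: 2.0
time: 18.4
tool_pos: [462.7, 147.4, 28.9]
tcp_rot: [3.141, 0.0, 1.668]
contact_force: [-2.5, 1.7, 10.8]
grip_width: 0.3
finger_force: 5.3
time: 18.6
tool_pos: [462.8, 147.5, 28.5]
tcp_rot: [3.141, 0.0, 1.668]
contact_force: [-4.7, 0.9, 17.2]
grip_width: 0.6
finger_force: 9.0
```

```bash
python3 -m jog '[[0,0,0,0,0,0],[0,0,0,0,0,0],[0,0,-10,0,0,0],[0,0,-40,0,0,0],[0,0,-40,0,0,0],[0,0,-40,0,0,0],[0,0,-40,0,0,0],[0,0,-40,0,0,0]]' 0; python3 -m jog '[[-35,2,0,0,0,0],[-36,3,0,0,0,0],[-36,3,0,0,0,0],[-35,2,0,0,0,0],[-35,2,0,0,0,0],[-35,2,0,0,0,0],[0,0,0,0,0,0],[0,0,0,0,0,0],[0,0,0,0,0,0],[0,0,0,0,0,0]]' 60
python3 - <<'E'
from h import *
mt=campose("wrist"); im=bot.capture("wrist"); np.savez("w7.npz",T=mt[1]); cv2.imwrite("pics/w7.png",im[:,:,::-1])
o=bot.get_obs();print(o["tool_pos"],o["tcp_rot"])
for t in ("jig","jig_arm"):
    for d in bot.outline_of(t,"wrist")[:2]:
        b=cv2.boxPoints(cv2.minAreaRect(np.argwhere(d["mask"])[:,::-1].astype(np.float32)))
        print(t,round(d["p"],2),d["pixel"],d["mask"].sum(),b.round().tolist())
g=cv2.cvtColor(im,cv2.COLOR_RGB2GRAY)
k=3;x0,y0,x1,y1=200,80,440,260
s=cv2.resize(g[y0:y1,x0:x1],None,fx=k,fy=k,interpolation=cv2.INTER_CUBIC)
L=cv2.createLineSegmentDetector().detect(s)[0][:,0]
for l in L:
    if np.hypot(l[2]-l[0],l[3]-l[1])>60:
        p=(l+.5)/k-.5+np.array([x0,y0]*2)
        w=world("wrist",p.reshape(2,2),22,mt)[:,:2]; a=np.degrees(np.arctan2(*(w[1]-w[0])[::-1]))%180
        print(p.round(1),w.round(1).tolist(),round(a,1))
E
```

```text
time: 19.4
tool_pos: [462.4, 147.0, 238.9]
tcp_rot: [-3.142, 0.0, 1.668]
contact_force: [0.5, 0.6, 0.6]
grip_width: 0.4
finger_force: 0.0
time: 20.4
tool_pos: [497.0, -61.2, 237.2]
tcp_rot: [-3.142, -0.0, 1.669]
contact_force: [-0.3, -0.8, -0.5]
grip_width: 54.8
finger_force: 0.0
[497.06853029 -61.22155997 237.2900617 ] [ 3.14153078e+00 -1.11059130e-04  1.66931686e+00]
jig 0.86 [335.1, 230.6] 2434 [[250.0, 267.0], [253.0, 152.0], [345.0, 155.0], [342.0, 270.0]]
jig 0.74 [303.8, 2.9] 228 [[295.0, 0.0], [312.0, 0.0], [312.0, 13.0], [295.0, 13.0]]
jig_arm 0.85 [289.2, 236.5] 1004 [[249.0, 221.0], [259.0, 206.0], [332.0, 254.0], [322.0, 269.0]]
jig_arm 0.52 [276.6, 5.0] 859 [[208.0, 1.0], [211.0, -16.0], [321.0, 6.0], [318.0, 23.0]]
[267.5 237.4 268.5 259.1] [[441.0, -152.9], [444.0, -184.0]] 95.4
[333.6 234.9 333.2 259. ] [[525.8, -140.9], [529.3, -175.5]] 95.8
[306.5 244.1 253.  214.9] [[492.1, -157.4], [421.2, -123.8]] 154.6
[413.6 252.6 439.  252.7] [[633.5, -155.7], [666.8, -152.5]] 5.5
[317.7 254.6 288.4 238.7] [[508.2, -171.0], [468.1, -152.0]] 154.6
[199.9 252.8 221.1 252.8] [[353.6, -183.7], [381.4, -180.9]] 5.8
[230.3 245.8 262.6 234.6] [[393.3, -169.5], [434.5, -149.5]] 25.9
[341.4 259.  341.4 236.1] [[540.0, -174.5], [536.1, -141.7]] 96.8
[371.7 237.4 380.5 259.3] [[575.3, -139.6], [591.7, -169.7]] 118.6
[254.6 259.3 262.9 238.2] [[425.7, -186.1], [435.2, -154.6]] 73.3
[333.6 188.6 333.6 209. ] [[518.8, -79.4], [521.8, -105.9]] 96.5
[291.2 247.6 310.1 257.7] [[472.7, -164.3], [498.7, -176.5]] 154.9
[332.2 207.4 332.4 183.6] [[519.9, -103.8], [516.6, -73.3]] 96.1
```

```bash
python3 - <<'E'
from h import *
m=bot.camera_model("wrist"); T=np.load("w7.npz")["T"]
for n,c in (("w7",337),("w6",330)):
    im=cv2.imread(f"pics/{n}.png",0).astype(int); r=slice(120,165); print(n,im[r,c-2:c+3].mean(1).round().astype(int).tolist())
for r in (150,153,156): print(r,world("wrist",(333.6,r),22,(m,T))[0])
E
```

```text
w7 [181, 154, 146, 103, 97, 97, 97, 98, 97, 96, 94, 94, 93, 94, 94, 97, 96, 95, 96, 97, 94, 96, 159, 147, 132, 113, 99, 96, 98, 96, 98, 97, 96, 96, 90, 82, 83, 98, 109, 108, 109, 110, 109, 109, 108]
w6 [159, 164, 166, 102, 94, 93, 92, 93, 93, 93, 95, 88, 85, 110, 113, 113, 113, 113, 113, 114, 114, 122, 100, 61, 57, 58, 57, 57, 59, 67, 109, 115, 112, 113, 113, 113, 112, 112, 112, 113, 113, 113, 114, 112, 111]
150 [513.37684124 -32.2057017   22.        ]
153 [513.78254056 -35.75006498  22.        ]
156 [514.19055818 -39.31468188  22.        ]
```

```bash
python3 - <<'E'
from h import *
im=cv2.imread("pics/top0.png",0)
k=4
s=cv2.resize(im[155:225,255:415],None,fx=k,fy=k,interpolation=cv2.INTER_CUBIC)
L=cv2.createLineSegmentDetector().detect(s)[0][:,0]
for l in L:
    if np.hypot(l[2]-l[0],l[3]-l[1])>50:
        p=(l+.5)/k-.5+np.array([255,155]*2); w=world("top",p.reshape(2,2),22)[:,:2]
        print(p.round(1),w.round(1).tolist(),round(np.degrees(np.arctan2(*(w[1]-w[0])[::-1]))%180,1))
for u,v in ((187,153),(337,143),(460,122),(610,110)): print(world("top",(200+u/3,130+v/3),22)[0])
E
```

```text
[358.8 173.6 397.6 170. ] [[515.8, -56.8], [527.4, -172.4]] 95.8
[267.9 183.8 292.3 182. ] [[482.9, 211.0], [489.0, 139.8]] 94.8
[374.7 174.  352.9 175.8] [[514.9, -103.9], [508.9, -38.9]] 95.3
[376.7 165.6 333.8 165.4] [[540.6, -110.2], [540.1, 17.3]] 90.2
[395.8 171.9 375.1 173.7] [[521.5, -166.8], [515.7, -105.0]] 95.4
[306.  182.2 263.3 186.1] [[488.4, 99.4], [475.9, 224.4]] 95.7
[334.5 164.3 376.7 164.3] [[543.6, 15.5], [544.6, -110.3]] 90.5
[355.1 166.7 377.3 167.1] [[536.7, -45.9], [536.1, -112.0]] 89.5
[332.9 164.4 317.3 164.4] [[543.3, 20.1], [542.8, 66.6]] 90.6
[491.26228067 227.60345861  22.        ]
[502.34853086  80.89342613  22.        ]
[524.52758491 -40.49439036  22.        ]
[ 537.92162974 -189.91591388   22.        ]
```

```bash
python3 -m jog '[[41,-0.5,0,0,0,0],[41,-0.5,0,0,0,0],[41,-0.5,0,0,0,0],[41,-0.5,0,0,0,0],[41,-0.5,0,0,0,0],[41,-0.5,0,0,0,0],[0,0,30,0,0,0],[0,0,40,0,0,0],[0,0,40,0,0,0],[0,0,20,0,0,0],[0,0,0,0,0,0],[0,0,0,0,0,0]]' 60
```

```text
time: 21.75
tool_pos: [470.7, 182.7, 107.8]
tcp_rot: [3.141, -0.0, 1.668]
contact_force: [-0.1, -0.4, 0.2]
grip_width: 55.0
finger_force: 0.0
```

```bash
python3 -m jog '[[0.5,-1,25,0,0,0],[0,0,25,0,0,0],[0,0,15,0,0,0],[0,0,8,0,0,0],[0,0,0,0,0,0],[0,0,0,0,0,0]]' 60; python3 -m jog '[[0,0,0,0,0,0],[0,0,0,0,0,0],[0,0,0,0,0,0],[0,0,0,0,0,0],[0,0,0,0,0,0],[0,0,0,0,0,0],[0,0,0,0,0,0]]' 0
```

```text
time: 22.35
tool_pos: [470.3, 183.0, 35.5]
tcp_rot: [3.139, -0.0, 1.668]
contact_force: [0.7, -0.6, -0.5]
grip_width: 55.2
finger_force: 0.0
time: 23.05
tool_pos: [469.5, 182.8, 34.3]
tcp_rot: [3.141, -0.0, 1.668]
contact_force: [0.3, 0.4, 1.3]
grip_width: 17.8
finger_force: 30.0
```

```bash
python3 -m jog '[[1,-1,0,0,0,0],[1,-1,-0.5,0,0,0],[1,-2,-1,0,0,0],[0,0,-15,0,0,0],[0,0,-30,0,0,0],[0,0,-30,0,0,0],[0,0,0,0,0,0]]' 0; python3 -m jog '[[-20,0,0,0,0,0],[-30,1,0,0,0,0],[-30,1,0,0,0,0],[-35,1,0,0,0,0],[-35,1,0,0,0,0],[-30,1,0,0,0,0],[-20,0,0,0,0,0],[-10,0,0,0,0,0],[0,0,0,0,0,0],[0,0,0,0,0,0]]' 0
```

```text
time: 23.75
tool_pos: [466.8, 186.1, 113.6]
tcp_rot: [3.135, -0.001, 1.668]
contact_force: [0.9, -0.7, -5.8]
grip_width: 17.9
finger_force: 30.0
time: 24.75
tool_pos: [489.7, -22.3, 109.9]
tcp_rot: [-3.14, -0.001, 1.668]
contact_force: [-0.6, -0.2, -7.2]
grip_width: 17.8
finger_force: 30.0
```

```bash
python3 -m jog '[[0,0,20,0,0,0],[0,0,20,0,0,0],[0,0,20,0,0,0],[0,0,12,0,0,0],[0,0,3,0,0,0],[0,0,0,0,0,0],[0,0,0,0,0,0]]' 0; python3 -m jog '[[-5,1,0,0,0,0],[-5,1,0,0,0,0],[-5,1,0,0,0,0],[0,0,0,0,0,0]]' 0
```

```text
time: 25.45
tool_pos: [491.0, -23.0, 36.4]
tcp_rot: [3.14, 0.0, 1.668]
contact_force: [0.4, -0.1, -4.9]
grip_width: 17.5
finger_force: 30.0
time: 25.85
tool_pos: [495.4, -38.8, 36.0]
tcp_rot: [3.141, 0.0, 1.667]
contact_force: [0.4, -0.4, -5.8]
grip_width: 18.0
finger_force: 30.0
```

```bash
python3 -m jog '[[-4,0,0.5,0,0,0],[-4,0,0.5,0,0,0],[-4,0,0.5,0,0,0],[-4,0,0,0,0,0],[0,0,0,0,0,0]]' 0; python3 -m jog '[[-4,0,0,0,0,0],[-4,0,0,0,0,0],[-4,0,0,0,0,0],[-4,0,0,0,0,0],[0,0,0,0,0,0]]' 0
```

```text
time: 26.35
tool_pos: [496.6, -54.4, 34.3]
tcp_rot: [3.141, 0.0, 1.667]
contact_force: [-0.5, -1.6, -4.0]
grip_width: 17.9
finger_force: 30.0
time: 26.85
tool_pos: [498.1, -70.5, 34.3]
tcp_rot: [3.141, 0.001, 1.668]
contact_force: [-0.1, -1.4, -2.8]
grip_width: 17.5
finger_force: 30.0
```

```bash
python3 -m jog '[[-2,1,0,0,0,0],[-2,1,0,0,0,0],[0,0,0,0,0,0]]' 0; python3 -m jog '[[-1,1,0,0,0,0],[0,0,0,0,0,0]]' 0;  python3 -m jog '[[-1,0.7,0,0,0,0],[0,0,0,0,0,0]]' 0
```

```text
time: 27.15
tool_pos: [500.4, -73.7, 34.3]
tcp_rot: [3.141, 0.0, 1.668]
contact_force: [-0.3, 0.9, -0.5]
grip_width: 17.7
finger_force: 30.0
time: 27.35
tool_pos: [501.3, -74.3, 34.3]
tcp_rot: [-3.141, -0.0, 1.668]
contact_force: [-3.0, 2.9, 2.7]
grip_width: 18.0
finger_force: 30.0
time: 27.55
tool_pos: [502.3, -75.3, 34.3]
tcp_rot: [3.141, -0.0, 1.668]
contact_force: [-2.3, 2.3, 2.1]
grip_width: 17.6
finger_force: 30.0
```

```bash
python3 -m jog '[[-1,0.7,-0.5,0,0,0],[0,0,0,0,0,0]]' 0; python3 -m jog '[[-1,0.5,-0.3,0,0,0],[0,0,0,0,0,0]]' 0;  python3 -m jog '[[-1,0.5,0,0,0,0],[0,0,0,0,0,0]]' 0
```

```text
time: 27.75
tool_pos: [502.5, -76.3, 34.3]
tcp_rot: [-3.14, -0.0, 1.668]
contact_force: [-2.9, 1.9, -1.1]
grip_width: 17.9
finger_force: 30.0
time: 27.95
tool_pos: [502.7, -77.1, 34.5]
tcp_rot: [-3.139, -0.001, 1.668]
contact_force: [-4.9, 2.0, -3.5]
grip_width: 17.7
finger_force: 30.0
time: 28.15
tool_pos: [502.7, -77.7, 34.4]
tcp_rot: [-3.138, -0.001, 1.668]
contact_force: [-6.3, 2.9, -3.1]
grip_width: 17.4
finger_force: 30.0
```

```bash
python3 -m jog '[[-1.5,0,0,0,0,0],[-1.5,0,0,0,0,0],[-1.5,0,0,0,0,0],[0,0,0,0,0,0]]' 0; python3 -m jog '[[-1,0,0,0,0,0],[-1,0,0,0,0,0],[0,0,0,0,0,0]]' 0;  python3 -m jog '[[-1,0,0,0,0,0],[0,0,0,0,0,0]]' 0
```

```text
time: 28.55
tool_pos: [503.2, -82.3, 34.4]
tcp_rot: [-3.138, -0.001, 1.668]
contact_force: [-6.3, 2.5, -1.6]
grip_width: 17.8
finger_force: 30.0
time: 28.85
tool_pos: [503.4, -84.2, 34.4]
tcp_rot: [-3.139, -0.001, 1.668]
contact_force: [-5.5, 2.8, -3.1]
grip_width: 18.0
finger_force: 30.0
time: 29.05
tool_pos: [503.5, -85.2, 34.4]
tcp_rot: [-3.139, -0.001, 1.668]
contact_force: [-6.5, 2.4, -3.1]
grip_width: 17.7
finger_force: 30.0
```

```bash
python3 -m jog '[[-1,0,0,0,0,0],[0,0,0,0,0,0]]' 0; python3 -m jog '[[-1,0,0,0,0,0],[0,0,0,0,0,0]]' 0;  python3 -m jog '[[-0.8,0,0,0,0,0],[0,0,0,0,0,0]]' 0
```

```text
time: 29.25
tool_pos: [503.6, -86.2, 34.4]
tcp_rot: [-3.139, -0.001, 1.668]
contact_force: [-7.3, 2.4, -1.0]
grip_width: 17.8
finger_force: 30.0
time: 29.45
tool_pos: [503.7, -87.2, 34.4]
tcp_rot: [-3.139, -0.001, 1.668]
contact_force: [-5.6, 3.6, -2.7]
grip_width: 17.8
finger_force: 30.0
time: 29.65
tool_pos: [503.8, -87.9, 34.4]
tcp_rot: [-3.139, -0.001, 1.668]
contact_force: [-6.2, 2.8, -3.4]
grip_width: 18.0
finger_force: 30.0
```

```bash
python3 -m jog '[[-0.8,0,0,0,0,0],[0,0,0,0,0,0]]' 0; python3 -m jog '[[-0.8,0,0,0,0,0],[0,0,0,0,0,0]]' 0;  python3 -m jog '[[-0.8,0,0,0,0,0],[0,0,0,0,0,0]]' 0
```

```text
time: 29.85
tool_pos: [503.8, -88.1, 34.5]
tcp_rot: [-3.138, -0.002, 1.668]
contact_force: [-6.6, 6.2, -1.5]
grip_width: 17.6
finger_force: 30.0
time: 30.05
tool_pos: [503.8, -88.3, 34.5]
tcp_rot: [-3.138, -0.003, 1.668]
contact_force: [-6.5, 9.0, 0.3]
grip_width: 17.7
finger_force: 30.0
time: 30.25
tool_pos: [503.8, -88.4, 34.6]
tcp_rot: [-3.138, -0.004, 1.668]
contact_force: [-5.4, 12.4, 2.4]
grip_width: 17.8
finger_force: 30.0
```

```bash
python3 -m jog '[[0,0.5,0,0,0,0],[0,0,0,0,0,0],[0,0,0,0,0,0],[0,0,0,0,0,0],[0,0,0,0,0,0],[0,0,0,0,0,0],[0,0,0,0,0,0],[0,0,0,0,0,0]]' 0; python3 -m jog '[[0.8,-0.4,0,0,0,0],[0.7,-0.4,0.3,0,0,0],[0,0,0,0,0,0]]' 0
```

```text
time: 31.05
tool_pos: [503.8, -88.4, 34.6]
tcp_rot: [-3.137, -0.004, 1.668]
contact_force: [-7.6, 12.1, 2.4]
grip_width: 18.2
finger_force: 30.0
time: 31.35
tool_pos: [503.8, -88.2, 34.4]
tcp_rot: [-3.139, -0.002, 1.668]
contact_force: [-5.3, 7.8, 0.9]
grip_width: 17.7
finger_force: 30.0
```

```bash
python3 -m jog '[[0,0,0,0,0,0],[0,0,0,0,0,0],[0,0,0,0,0,0],[0,0,0,0,0,0],[0,0,0,0,0,0],[0,0,-10,0,0,0],[0,0,-30,0,0,0],[0,0,-40,0,0,0],[0,0,-40,0,0,0],[5,0,-40,0,0,0],[10,0,-40,0,0,0],[0,0,0,0,0,0]]' 60
python3 -m jog '[[0,0,0,0,0,0],[0,0,0,0,0,0],[0,0,0,0,0,0]]'
python3 - <<'E'
from h import *
mt=campose("wrist"); im=bot.capture("wrist"); cv2.imwrite("pics/w8.png",im[:,:,::-1])
o=bot.get_obs();print(o["tool_pos"],o["tcp_rot"])
for t in ("gauge_blade","jig_arm","jig","gauge"):
    for d in bot.outline_of(t,"wrist")[:1]: print(t,round(d["p"],2),d["pixel"])
g=cv2.cvtColor(im,cv2.COLOR_RGB2GRAY);k=3;x0,y0,x1,y1=200,110,370,265
s=cv2.createCLAHE(4,(4,4)).apply(cv2.resize(g[y0:y1,x0:x1],None,fx=k,fy=k,interpolation=cv2.INTER_CUBIC))
for l in cv2.createLineSegmentDetector().detect(s)[0][:,0]:
    if np.hypot(l[2]-l[0],l[3]-l[1])>45:
        p=(l+.5)/k-.5+np.array([x0,y0]*2); w=world("wrist",p.reshape(2,2),20,mt)[:,:2]
        print(p.round(1),w.round(0).tolist(),round(np.degrees(np.arctan2(*(w[1]-w[0])[::-1]))%180,1))
E
```

```text
time: 32.55
tool_pos: [505.9, -74.3, 241.2]
tcp_rot: [3.131, 0.004, 1.669]
contact_force: [0.7, -0.4, 0.4]
grip_width: 55.7
finger_force: 0.0
time: 32.85
tool_pos: [502.8, -74.4, 233.3]
tcp_rot: [-3.139, -0.001, 1.667]
contact_force: [-0.4, -0.2, -0.4]
grip_width: 55.6
finger_force: 0.0
[502.9010257  -74.39195039 233.43392556] [-3.13914507e+00 -1.05136159e-03  1.66751344e+00]
gauge_blade 0.61 [266.0, 224.8]
jig_arm 0.64 [287.3, 242.3]
jig 0.95 [334.5, 234.5]
gauge 0.57 [311.2, 211.5]
[267.5 237.4 268.9 264.1] [[446.0, -165.0], [450.0, -203.0]] 95.7
[314.7 206.5 315.5 233.6] [[503.0, -117.0], [507.0, -154.0]] 97.0
[254.4 218.4 228.2 214.2] [[429.0, -140.0], [395.0, -138.0]] 175.9
[303.9 226.8 254.5 218.5] [[492.0, -146.0], [429.0, -141.0]] 175.3
[330.6 236.5 330.7 251.5] [[527.0, -156.0], [530.0, -177.0]] 96.4
[299.4 241.6 238.3 231.9] [[488.0, -167.0], [409.0, -161.0]] 175.7
[325.5 169.5 326.  191.1] [[511.0, -69.0], [515.0, -96.0]] 97.3
[278.9 240.8 295.7 243. ] [[461.0, -168.0], [483.0, -169.0]] 177.4
[239.4 228.3 298.7 238.4] [[410.0, -156.0], [487.0, -162.0]] 175.0
[306.5 246.8 2
[... 398 characters left out ...]
.3 158.7] [[522.0, -121.0], [516.0, -56.0]] 95.1
[331.6 161.5 331.7 190.3] [[518.0, -59.0], [522.0, -94.0]] 96.6
[223.  256.9 232.  244.4] [[389.0, -199.0], [401.0, -179.0]] 59.1
[329.5 154.4 304.5 154.3] [[514.0, -51.0], [485.0, -53.0]] 5.3
[339.4 213.6 339.6 196.9] [[535.0, -124.0], [532.0, -102.0]] 95.9
[339.6 196.6 341.  179.5] [[532.0, -101.0], [532.0, -80.0]] 92.2
[329.4 234.5 329.4 219.5] [[525.0, -153.0], [523.0, -133.0]] 96.3
[226.4 225.7 225.6 246.5] [[393.0, -154.0], [393.0, -183.0]] 88.6
[209.  248.6 208.9 228.6] [[371.0, -188.0], [371.0, -160.0]] 90.1
[253.8 261.1 259.1 246.9] [[430.0, -201.0], [436.0, -180.0]] 73.8
[251.1 171.5 251.7 154.9] [[422.0, -80.0], [422.0, -60.0]] 90.0
```

Blade and jig arm are parallel at about 175.5°, the same direction as the sample's arm, and the stock is flush with the bar. I'm handing it in.

```bash
python3 -c "
from plant import bot
print(bot.close_job())"
```

```text
the job is handed in; nothing more can be done
None
```

The job is handed in, with no verdict returned: the gauge was seated in the sample, locked, and left seated in the jig, whose arm measures about 175.5° in the last wrist picture, matching the sample's arm at about 175.2°.

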